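# Make up two gift sets on the museum-shop trolley

## Robot

A 6-joint arm with a two-finger parallel gripper is mounted at the origin on the work surface. World frame = base frame: x ahead of the robot, y to its left, z up, the work surface at z = 0. Lengths are in mm, angles in degrees, forces in N, time in s.
With the tool pointing down it reaches from about 250 to 800 mm from the base axis. Payload 3.9 kg.
Tool frame: the origin (TCP) lies midway between the tips of the shut fingers; the grasp point (between the pads) lies r.hold_point_z behind it (r.hold_point_z is the distance from the TCP to the grasp point, in mm); z points along the fingers, y is the direction in which the jaws open and shut (so a half turn about z gives the same grasp; the last joint's range is limited). The gripper opens to 85 mm and grips with 20 to 120 N. Pads are 22 mm wide; open, the fingers measure 114 mm over their backs; the gripper's body (76 mm by 85 mm) begins 54 mm behind the grasp point. The pads swing forward as they close: fully open they stand 13 mm farther back than shut.
Start: joints at [76.031, 14.897, -7.913, 67.191, 0, 90], TCP at [126.727, 509.466, 231.304] pointing down, gripper open.
Joint ranges: [-159.42, 159.42], [-47.68, 98.78], [-73.54, 78.23], [-108.79, 121.32], [-90, 84.71], [-180, 180]. Speed limits (degrees/s): [147.25, 147.25, 180, 180, 180, 180].

## Interface

Orientations are given as [roll, pitch, yaw] about the fixed x, y, z axes, in that order (R = Rz(yaw) Ry(pitch) Rx(roll)).
In Python, from station import r gives the robot as it stands. Calls block until the motion is done:
- r.reach(position, orientation): joint-space move of the TCP to a pose.
- r.servo_line(position, rot=None, vel=150, until_force=None): straight line of the TCP; rot=None keeps the orientation; vel is the mean speed in mm/s. With until_force (N) it stops when the force on the tool has changed by that much, and returns True; else False.
- r.set_joints(angles): joint-space move.
- r.ungrasp() and r.close(strength=None): open the fingers fully, or close them until they stop; strength is the grip in N (None keeps the last).
- r.sleep(seconds).
- r.inverse_kinematics(position, orientation): joint angles nearest the present ones, or None.
- r.state(): the state.
- r.capture(name): name is "scene" or "top"; returns the picture (420x560x3 uint8, red, green, blue); there is no depth.
- r.calibration(name): a dict with "vertical_fov" (degrees; the focal length in pixels is half the picture's height over the tangent of half this angle, whatever the lens; pixels are square), "cx", "cy" (the principal point, pixels), "R" (3x3) and "t" (3): a world point X has camera coordinates R X + t. Camera axes: x right, y down, z forward; pixel columns grow to the right and rows downward; lengths in mm; the calibration is good to about 2 mm. A picture is of the moment at which its call begins. calibration takes no time and is no camera call.
A pose or a line that the arm cannot do raises r.Unreachable and nothing moves.
- r.sign_off(): hands the job in, once; it reports no verdict.
Trained networks look in the newest picture that a camera, given by its name, has taken for a name from the list of things; names that differ only in an ending like _2 or _b are one class to them, and where a whole thing is asked for, a point or a joint stands for the part that bears it (a point fixed in the world has none). Each returns a list of dicts, best first, with "p" (0 to 1); they miss things now and then, are a little off and sometimes report something else, mostly with a low value. They report only what shows in the picture. A call takes as long as a camera call. They do not tell look-alikes from the thing itself.
- r.silhouettes(camera, query): "pixels" (420x560 bool, what is visible of it).
- r.tip_of(camera, query): "position" ([x, y, z] in mm, in world coordinates, good to about 4 mm: a listed point, or the origin of a listed thing).
The state is a dict: "clock": time; "q": joint angles; "joint_vel": joint speeds; "effort": joint torques, N m; "ee_pos": TCP position; "eef_rot": TCP orientation; "force": force on the tool from outside, world axes, zero at the start; "moment": the same for the moment, N m; "width": finger opening in mm.
Only numpy, scipy, OpenCV 4.12 (cv2) and the standard library are available. Lean on these libraries where they do the work, as an engineer would, in place of code of your own. Each camera call takes 0.05 s, during which the arm holds its last target.

## Task

Make up the two gift sets, the wooden tray first and then the red one. The wooden tray gets the yellow toy van standing on its wheels in the wide bay and the red pillar-box bank upright in the narrow bay; the red tray gets the blue game box flat in the wide bay, right side up, with the black tin standing upright on the middle of it, and the orange tumbler upright in the narrow bay. Set everything down rather than dropping it, let go of it all, and leave the green bank, the white tin and the striped box where they are.

Things in the scene. Friction and masses are not known exactly. Their poses are not given: they have to be found in the camera images.
- tray_wood: Brown wooden open gift tray, 130 (x) x 200 (y) x 20 mm high, fixed; origin: centre of underside. Walls 5 mm, floor 4 mm thick. A divider 4 mm thick, as high as the walls, at y = +15 mm, parts it into a wide bay (inside 120 x 108 mm, centre y -41 mm) and a narrow bay (120 x 78 mm, centre y +56 mm), both at x 0. Stands left or right, turned up to 0.35 rad.
- tray_red: Red plastic open gift tray, 130 (x) x 200 (y) x 20 mm high, fixed; origin: centre of underside. Walls 5 mm, floor 4 mm thick. A divider 4 mm thick, as high as the walls, at y = +15 mm, parts it into a wide bay (inside 120 x 108 mm, centre y -41 mm) and a narrow bay (120 x 78 mm, centre y +56 mm), both at x 0. Stands left or right, turned up to 0.35 rad.
- van_yellow: Toy delivery van, yellow with a red side stripe, on four black wheels that do not turn: 90 mm along its x, 46 mm over the wheels along its y, 52 mm high. Body 44 mm wide from z = 18 mm up; the tall cargo part (to z = 52 mm) runs from x = -17 to +45 mm, and the lower bonnet (to z = 42 mm) lies towards -x. Origin at the centre of its underside, z up.
- bank_red: Money bank shaped like a pillar box, standing upright: red body 50 mm in diameter from z = 14 to 75 mm, black foot 56 mm in diameter, overhanging domed cap 58 mm in diameter, 100 mm high in all. Origin at the centre of its underside, z up.
- box_blue: Game box, blue with a white top panel bearing an orange disc and a yellow square, lying flat: 90 mm along its x, 56 mm along its y, 45 mm high, rigid. Origin at the centre of its underside, z up.
- tin_black: Closed round tea tin, black all over but for a brass-coloured lid rim (the lid's flat top is black too), standing upright: 54 mm in diameter all the way up, 60 mm high. Origin at the centre of its underside, z up.
- tumbler_orange: Orange open-topped straight-sided tumbler without a handle, standing upright: 54 mm in diameter, 80 mm high, wall 3 mm, rigid. Origin at the centre of its underside, z up.
- bank_green: Money bank shaped like a pillar box, standing upright: green body 50 mm in diameter from z = 14 to 75 mm, black foot 56 mm in diameter, overhanging domed cap 58 mm in diameter, 100 mm high in all. Origin at the centre of its underside, z up. Not wanted: leave it.
- tin_white: Closed round tea tin, white all over but for a brass-coloured lid rim (the lid's flat top is white too), standing upright: 54 mm in diameter all the way up, 60 mm high. Origin at the centre of its underside, z up. Not wanted: leave it.
- box_striped: Game box, white with red stripes, lying flat: 90 mm along its x, 56 mm along its y, 45 mm high, rigid. Origin at the centre of its underside, z up. Not wanted: leave it.
There are look-alikes about, which are no part of the job. Leave any purple look-alike of the tumbler_orange alone.

How it is judged (in metres and radians):
On the way, in this order (a step that is already met when the one before it is completed fails the run):
1. the wooden tray's set is complete: van in the wide bay, red bank in the narrow bay, both upright and released (x of van_yellow in the frame of tray_wood between -0.06 and 0.06 m and y of van_yellow in the frame of tray_wood between -0.095 and 0.013 m and z of van_yellow in the frame of tray_wood between 0.001 and 0.007 m and angle between each of van_yellow, bank_red's own z axis and vertical below 0.1 rad and linear speed of each of van_yellow, bank_red below 0.03 m/s and contact force between the fingers and van_yellow below 0.1 N and x of bank_red in the frame of tray_wood between -0.06 and 0.06 m and y of bank_red in the frame of tray_wood between 0.017 and 0.095 m and z of bank_red in the frame of tray_wood between 0.001 and 0.007 m and contact force between the fingers and bank_red below 0.1 N), for 0.2 s.
2. the red tray's set is complete: blue box in the wide bay with the black tin on it, orange tumbler in the narrow bay, all upright and released (x of box_blue in the frame of tray_red between -0.06 and 0.06 m and y of box_blue in the frame of tray_red between -0.095 and 0.013 m and z of box_blue in the frame of tray_red between 0.001 and 0.007 m and angle between each of box_blue, tumbler_orange, tin_black's own z axis and vertical below 0.1 rad and linear speed of each of box_blue, tumbler_orange, tin_black below 0.03 m/s and contact force between the fingers and box_blue below 0.1 N and x of tumbler_orange in the frame of tray_red between -0.06 and 0.06 m and y of tumbler_orange in the frame of tray_red between 0.017 and 0.095 m and z of tumbler_orange in the frame of tray_red between 0.001 and 0.007 m and contact force between the fingers and tumbler_orange below 0.1 N and horizontal distance between tin_black and box_blue below 0.015 m and z of tin_black in the frame of box_blue between 0.042 and 0.048 m and contact force between the fingers and tin_black below 0.1 N), for 0.2 s.
At the end, for the whole second after the job is handed in: Van and red bank rest on the floor (3 mm) of the wooden tray's wide and narrow bay; blue box and orange tumbler likewise in the red tray; black tin on the box top (3 mm), axis within 15 mm of its centre; all within 0.1 rad of upright, released, at rest (all of step 1 and all of step 2); the robot touches nothing.
It fails at once if a bystander (green bank, white tin, striped box) is moved by more than 30 mm or tipped by more than 0.5 rad (distance of any of bank_green, tin_white, box_striped from where it was at the start of the episode above 0.03 m or angle between any of bank_green, tin_white, box_striped's own z axis and vertical above 0.5 rad).
It fails at once if a thing of the sets is dropped or thrown: it moves faster than 0.8 m/s (a fall of about 33 mm) out of the fingers ((linear speed of van_yellow above 0.8 m/s and contact force between the fingers and van_yellow below 0.01 N) or (linear speed of bank_red above 0.8 m/s and contact force between the fingers and bank_red below 0.01 N) or (linear speed of box_blue above 0.8 m/s and contact force between the fingers and box_blue below 0.01 N) or (linear speed of tumbler_orange above 0.8 m/s and contact force between the fingers and tumbler_orange below 0.01 N) or (linear speed of tin_black above 0.8 m/s and contact force between the fingers and tin_black below 0.01 N)).
It also fails if it takes over 131 s, if anything falls off the work surface, if the arm or the gripper's body presses on something with over 40 N, if the wrist force passes 120 N, or if a joint passes its speed limit or range.

## Working session

There is one attempt and no reset: what is moved stays moved. The work goes in short steps, each a Python script; the robot and the scene stay as the last script left them, time stands still between calls to the robot, and variables do not carry over. Pictures are saved under pics/ and viewed, and the job is handed in when it is done.

```bash
mkdir -p pics; ls; python3 - <<'E'
from station import r
import cv2,numpy as np
for n in("scene","top"):
    im=r.capture(n); cv2.imwrite(f"pics/{n}0.png",im[:,:,::-1]); c=r.calibration(n)
    R=np.array(c["R"]);t=np.array(c["t"]);print(n,c["vertical_fov"],c["cx"],c["cy"],np.round(R,3).tolist(),(-R.T@t).round(0))
    for q in "tray_wood tray_red van_yellow bank_red box_blue tin_black tumbler_orange bank_green tin_white box_striped".split():
        print(q,[(np.round(d["position"]).tolist(),round(d["p"],2)) for d in r.tip_of(n,q)])
print(r.state(),r.hold_point_z)
E
```

```text
pics
scene 53.41235033410329 278.57613835696236 208.71254565536825 [[-0.91, 0.414, 0.009], [0.303, 0.681, -0.667], [-0.282, -0.605, -0.745]] [810. 471. 630.]
tray_wood [([409.0, -304.0, 0.0], 0.55)]
tray_red [([413.0, 292.0, -2.0], 0.8)]
van_yellow [([574.0, -115.0, -2.0], 0.75)]
bank_red [([671.0, -4.0, 2.0], 0.77)]
box_blue [([555.0, -2.0, 4.0], 0.63)]
tin_black [([565.0, 127.0, 2.0], 0.86), ([413.0, 293.0, -3.0], 0.3)]
tumbler_orange [([644.0, 277.0, -2.0], 0.97), ([735.0, 196.0, -2.0], 0.92)]
bank_green [([427.0, 59.0, -0.0], 0.65)]
tin_white [([433.0, -56.0, 2.0], 0.89)]
box_striped [([640.0, -268.0, 4.0], 0.66)]
top 47.65818934712013 274.82427229548904 215.79624004299788 [[-0.022, -1.0, -0.018], [-0.99, 0.025, -0.139], [0.139, 0.015, -0.99]] [ 399.  -17. 1270.]
tray_wood [([412.0, -303.0, -3.0], 0.6), ([557.0, -3.0, 4.0], 0.36)]
tray_red [([410.0, 291.0, -3.0], 0.8)]
van_yellow []
bank_red [([666.0, -6.0, -5.0], 0.59)]
box_blue [([559.0, -5.0, 4.0], 0.96)]
tin_black [([563.0, 130.0, -6.0], 0.58)]
tumbler_orange [([737.0, 198.0, -4.0], 0.82), ([646.0, 277.0, -4.0], 0.76)]
bank_green [([427.0, 64.0, -1.0], 0.89), ([560.0, -6.0, 4.0], 0.41)]
tin_white [([437.0, -58.0, 0.0], 0.84)]
box_striped [([640.0, -270.0, 1.0], 0.7)]
{'clock': 1.1, 'q': array([ 7.60299091e+01,  1.48946086e+01, -7.91242408e+00,  6.71904245e+01,
       -1.05879273e-03,  8.99989437e+01]), 'joint_vel': array([-0.15116799, -0.10803218, -0.06253882, -0.07519547,  0.08132259,
        0.00691541]), 'effort': array([-1.79222039e-03, -4.05626678e+01,  2.54237974e+01,  1.15985338e-03,
       -2.11345009e-04,  2.75756634e-06]), 'ee_pos': array([126.74733499, 509.46413599, 231.32614734]), 'eef_rot': array([1.79997457e+02, 1.05883961e-03, 1.66030965e+02]), 'force': array([-0.2878356 , -0.06502542, -0.04687633]), 'moment': array([-0.04070707,  0.00601895,  0.0012631 ]), 'width': 85.05653437223147} 18.700000000000003
```

View pics/scene0.png

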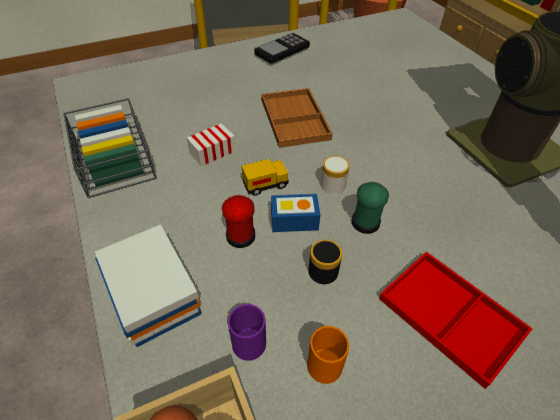

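View pics/top0.png

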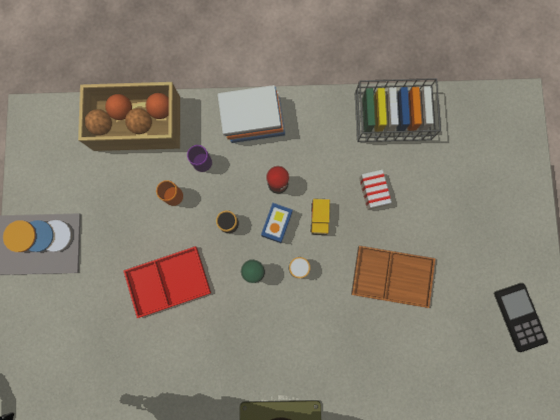

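```bash
cat > h.py <<'E'
from station import r
import cv2,numpy as np
from scipy.optimize import minimize
def cyl(segs):
    a=np.linspace(0,2*np.pi,24,endpoint=False)
    return np.array([[R*np.cos(k),R*np.sin(k),z] for R,z in segs for k in a])
def boxp(x0,x1,y0,y1,z0,z1): return np.array([[x,y,z] for x in(x0,x1) for y in(y0,y1) for z in(z0,z1)],float)
PARTS={ # list of convex parts
 "tray":[boxp(-65,65,-100,100,0,20)],
 "van_yellow":[boxp(-17,45,-22,22,18,52),boxp(-45,45,-22,22,18,42),boxp(-40,40,-23,23,0,20)],
 "bank":[cyl([(28,0),(28,14)]),cyl([(25,14),(25,75)]),cyl([(29,76),(29,82),(24,92),(12,99)])],
 "box":[boxp(-45,45,-28,28,0,45)],
 "tin":[cyl([(27,0),(27,60)])],"tumbler":[cyl([(27,0),(27,80)])]}
def parts(n): return PARTS.get(n) or PARTS[n.split("_")[0]]
def proj(P,c):
    R=np.array(c["R"]);t=np.array(c["t"]);f=210/np.tan(np.radians(c["vertical_fov"])/2)
    X=P@R.T+t; return X[:,:2]/X[:,2:]*f+[c["cx"],c["cy"]]
S=3
def render(n,pose,c,base=0.):
    x,y,a=pose;m=np.zeros((420*S,560*S),np.uint8);C,s=np.cos(a),np.sin(a)
    for P in parts(n):
        W=P@np.array([[C,-s,0],[s,C,0],[0,0,1]]).T+[x,y,base]
        uv=(proj(W,c)+.5)*S-.5
        h=cv2.convexHull(np.float32(uv))
        cv2.fillConvexPoly(m,np.round(h*16).astype(np.int32),255,shift=4)
    return cv2.resize(m,(560,420),interpolation=cv2.INTER_AREA)/255.
def fit(n,x0,masks,yaws=(0,),base=0.):
    sym=len(yaws)==1 and n.split("_")[0] in("bank","tin","tumbler")
    def cost(p):
        tot=0
        for cam,m in masks.items():
            q=render(n,(p[0],p[1],0 if sym else p[2]/50),r.calibration(cam),base)
            q=cv2.GaussianBlur(q,(0,0),1);mm=cv2.GaussianBlur(m.astype(float),(0,0),1)
            tot+=((q-mm)**2).sum()/m.sum()
        return tot/len(masks)
    best=None
    for y in yaws:
        p0=np.array([*x0[:2]]+([] if sym else [y*50]))
        d=len(p0);sx=np.vstack([p0]+[p0+8*np.eye(d)[i] for i in range(d)])
        o=minimize(cost,p0,method="Nelder-Mead",options=dict(initial_simplex=sx,xatol=.1,fatol=1e-5,maxiter=150))
        if best is None or o.fun<best.fun: best=o
    p=best.x; return p[0],p[1],(0 if sym else p[2]/50),best.fun
def mask(cam,q,near=None,base=0.):
    L=r.silhouettes(cam,q)
    if near is not None and L:
        uv=proj(np.array([[near[0],near[1],base+25.]]),r.calibration(cam))[0]
        L=[d for d in L if np.hypot(*(np.argwhere(d["pixels"]).mean(0)[::-1]-uv))<20]
    return L[0]["pixels"] if L else None
def save(n,im): cv2.imwrite(f"pics/{n}.png",im[:,:,::-1])
E
cat > a.py <<'E'
from h import *
G=dict(tray_wood=(410,-303,0),tray_red=(412,291,0),van_yellow=(574,-115),bank_red=(669,-4),box_blue=(557,-3),tin_black=(564,128),tumbler_orange=(645,277),bank_green=(427,62),tin_white=(435,-57),box_striped=(640,-269))
ims={c:r.capture(c).copy() for c in("scene","top")}
for n,g in G.items():
    M={}
    for c in ims:
        m=mask(c,n,g)
        if m is not None: M[c]=m
    yaws=(-.2,0.2) if "tray" in n else np.arange(0,6.2,.785) if "van" in n else np.arange(0,3,.5) if "box" in n else (0,)
    o=[fit(n,g,{c:M[c]},yaws) for c in M]+[fit(n,g,M,yaws)]
    print(n,list(M),[tuple(np.round(v,2)) for v in o])
    for c in ims:
        q=(render(n,o[-1][:3],r.calibration(c))>.5).astype(np.uint8)
        cv2.drawContours(ims[c],cv2.findContours(q,0,2)[0],-1,(255,0,255),1)
for c in ims: save(c+"_fit",ims[c][:400,60:480] if c=="top" else ims[c])
E
time python3 a.py
```

```text
tray_wood ['scene', 'top'] [(np.float64(409.55), np.float64(-301.43), np.float64(-0.18), np.float64(0.01)), (np.float64(410.34), np.float64(-301.93), np.float64(-0.2), np.float64(0.01)), (np.float64(409.93), np.float64(-301.54), np.float64(-0.19), np.float64(0.01))]
tray_red ['scene', 'top'] [(np.float64(409.74), np.float64(290.3), np.float64(0.31), np.float64(0.0)), (np.float64(409.54), np.float64(290.99), np.float64(0.3), np.float64(0.0)), (np.float64(409.64), np.float64(290.68), np.float64(0.3), np.float64(0.0))]Traceback (most recent call last):
  File "a.py", line 10, in <module>
    o=[fit(n,g,{c:M[c]},yaws) for c in M]+[fit(n,g,M,yaws)]
                                           ~~~^^^^^^^^^^^^
  File "h.py", line 40, in fit
    o=minimize(cost,p0,method="Nelder-Mead",options=dict(initial_simplex=sx,xatol=.1,fatol=1e-5,maxiter=150))
    res = _minimize_neldermead(fun, x0, args, callback, bounds=bounds,
                               **options)
    fxcc = func(xcc)
    fx = function(np.copy(x), *(wrapper_args + args))
  File "h.py", line 32, in cost
    q=render(n,(p[0],p[1],0 if sym else p[2]/50),r.calibration(cam),base)
                                                 ~~~~~~~~~~~~~^^^^^
ValueError: time passes only in moves, steps and waits

real	1m38.958s
user	0m56.733s
sys	0m32.027s
```

```bash
cat >> h.py <<'E'
from functools import lru_cache
_cal=r.calibration
@lru_cache(None)
def cal(n): return _cal(n)
cv2.setNumThreads(2)
E
sed -i 's/r\.calibration(/cal(/g' h.py a.py; sed -i 's/for n,g in G.items():/for n,g in list(G.items())[2:]:/; s/^    o=\[fit.*/    if not M: print(n,"no mask"); continue\n    o=[fit(n,g,{c:M[c]},yaws) for c in M]; o.append(fit(n,o[0],M,(o[0][2],)))/' a.py
sed -i 's/print(n,list(M).*/print(n,list(M),[np.round(v,2).tolist() for v in o])/' a.py
time python3 a.py
```

```text
van_yellow ['scene', 'top'] [[569.21, -117.41, -0.12, 0.11], [568.27, -115.64, -0.08, 0.01], [568.79, -115.87, -0.08, 0.06]]
bank_red ['scene', 'top'] [[667.05, -6.84, 0.0, 0.01], [668.09, -6.68, 0.0, 0.01], [667.67, -6.77, 0.0, 0.01]]
box_blue ['scene', 'top'] [[555.86, -2.02, 2.76, 0.0], [557.49, -0.45, 2.78, 0.0], [556.81, -1.11, 2.77, 0.01]]
tin_black ['scene', 'top'] [[561.22, 127.78, 0.0, 0.0], [563.06, 128.78, 0.0, 0.0], [562.18, 128.35, 0.0, 0.01]]
tumbler_orange ['scene', 'top'] [[640.35, 277.9, 0.0, 0.0], [641.8, 280.86, 0.0, 0.01], [640.73, 278.98, 0.0, 0.01]]
bank_green ['scene'] [[430.47, 61.65, 0.0, 0.02], [430.41, 61.67, 0.0, 0.02]]
tin_white ['scene', 'top'] [[437.95, -55.53, 0.0, 0.02], [437.87, -55.09, 0.0, 0.02], [437.95, -55.52, 0.0, 0.02]]
box_striped ['scene', 'top'] [[637.49, -263.79, 0.18, 0.02], [639.13, -264.07, 3.35, 0.0], [638.26, -263.99, 0.2, 0.01]]
real	1m34.037s
user	1m1.935s
sys	0m32.691s
```

```bash
python3 - <<'E'
import cv2,numpy as np
a=cv2.imread("pics/scene_fit.png")[140:400,180:400];b=cv2.imread("pics/top_fit.png")[120:320,60:380]
cv2.imwrite("pics/s_c.png",cv2.resize(a,None,fx=2.3,fy=2.3,interpolation=3));cv2.imwrite("pics/t_c.png",cv2.resize(b,None,fx=2.4,fy=2.4,interpolation=3))
E
```

```text
(no output)
```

View pics/s_c.png

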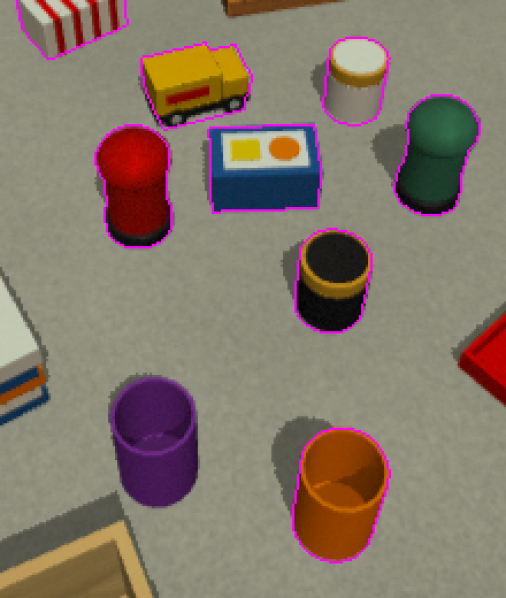

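View pics/t_c.png

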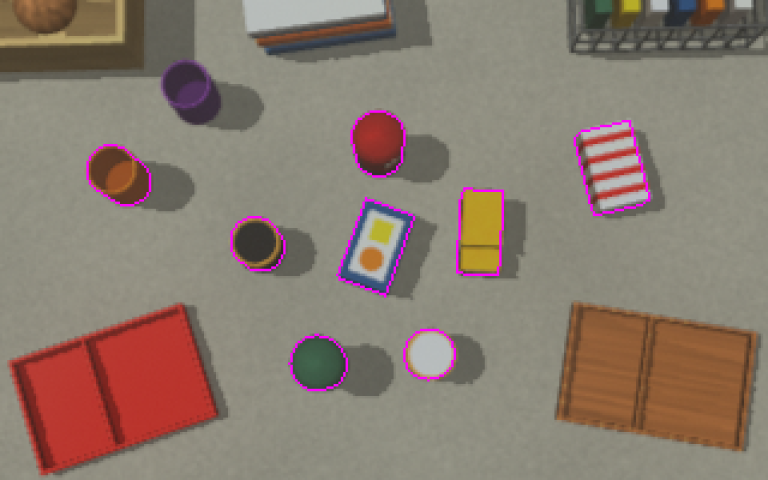

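```bash
cat >> h.py <<'E'
ZT=220.
def best_yaw(x,y,z,deg,half=True):
    q=r.state()["q"];best=None
    for k in ((0,180,-180) if half else (0,)):
        a=(deg+k+180)%360-180
        s=r.inverse_kinematics([x,y,z],[180,0,a])
        if s is not None:
            c=abs(s[5]-q[5])
            if best is None or c<best[0]: best=(c,a)
    return best[1]
def st(tag):
    s=r.state();print(tag,"t%.1f"%s["clock"],"w%.1f"%s["width"],s["ee_pos"].round(1),"F",s["force"].round(1),"q6 %.0f"%s["q"][5]);return s
def pick(x,y,deg,z,strength=50):
    a=best_yaw(x,y,z,deg);r.reach([x,y,ZT],[180,0,a])
    r.servo_line([x,y,z+60],vel=200)
    r.servo_line([x,y,z],vel=100);r.close(strength);st("closed")
    r.servo_line([x,y,z+15],vel=60);r.servo_line([x,y,ZT],vel=200);return st("lifted")
def place(x,y,deg,z):
    a=best_yaw(x,y,z,deg);r.reach([x,y,ZT],[180,0,a])
    r.servo_line([x,y,z+30],vel=200);r.servo_line([x,y,z+4],vel=60);r.sleep(.2)
    print("touch",r.servo_line([x,y,z-3],vel=12,until_force=5));st("down")
def letgo():
    r.ungrasp();p=r.state()["ee_pos"];st("open")
    r.servo_line([p[0],p[1],p[2]+40],vel=80);r.servo_line([p[0],p[1],ZT],vel=200)
WOOD=(410,-301.6,-.19);RED=(409.6,290.7,.305)
def inT(T,x,y):
    c,s=np.cos(T[2]),np.sin(T[2]);return T[0]+c*x-s*y,T[1]+s*x+c*y
E
python3 - <<'E'
from h import *
d=np.degrees
yv=-.08
x,y=568.6+8*np.cos(yv),-115.9+8*np.sin(yv)
for nm,(px,py),a,z in[("van",(x,y),d(yv),15),("bank",(668,-7),90,34),("box",(556.8,-1.1),d(2.77),14),("tin",(562,128),0,20),("tum",(641,279),d(np.arctan2(279,641)),30),("pv",inT(WOOD,8,-41),d(-.19),19),("pb",inT(WOOD,0,56),d(-.19)+90,38),("px",inT(RED,0,-41),d(.3),18),("pt",inT(RED,0,56),d(.3)+90,34)]:
    print(nm,np.round((px,py)),[(k,None if (s:=r.inverse_kinematics([px,py,h],[180,0,(a+k+180)%360-180])) is None else np.round(s).tolist()) for k in(0,180) for h in (z,ZT)])
pick(x,y,d(yv),15)
save("p1",r.capture("scene"))
E
```

```text
van [ 577. -117.] [(0, [-11.0, 31.0, -18.0, 41.0, 0.0, 173.0]), (0, [-11.0, 21.0, -0.0, 69.0, 0.0, 173.0]), (180, [-11.0, 31.0, -18.0, 41.0, 0.0, -7.0]), (180, [-11.0, 21.0, -0.0, 69.0, 0.0, -7.0])]
bank [668  -7] [(0, [-1.0, 36.0, -4.0, 50.0, 0.0, 89.0]), (0, [-1.0, 30.0, 13.0, 74.0, 0.0, 89.0]), (180, [-1.0, 36.0, -4.0, 50.0, 0.0, -91.0]), (180, [-1.0, 30.0, 13.0, 74.0, 0.0, -91.0])]
box [557.  -1.] [(0, [-0.0, 28.0, -23.0, 39.0, 0.0, 21.0]), (0, [-0.0, 18.0, -5.0, 67.0, 0.0, 21.0]), (180, [-0.0, 28.0, -23.0, 39.0, 0.0, -159.0]), (180, [-0.0, 18.0, -5.0, 67.0, 0.0, -159.0])]
tin [562 128] [(0, [13.0, 29.0, -20.0, 41.0, 0.0, -167.0]), (0, [13.0, 20.0, -2.0, 68.0, 0.0, -167.0]), (180, [13.0, 29.0, -20.0, 41.0, 0.0, 13.0]), (180, [13.0, 20.0, -2.0, 68.0, 0.0, 13.0])]
tum [641 279] [(0, [24.0, 39.0, 1.0, 52.0, 0.0, -180.0]), (0, [24.0, 33.0, 19.0, 76.0, 0.0, -180.0]), (180, [24.0, 39.0, 1.0, 52.0, 0.0, -0.0]), (180, [24.0, 33.0, 19.0, 76.0, 0.0, -0.0])]
pv [ 410. -343.] [(0, [-40.0, 26.0, -26.0, 38.0, 0.0, 151.0]), (0, [-40.0, 16.0, -8.0, 66.0, 0.0, 151.0]), (180, [-40.0, 26.0, -26.0, 38.0, 0.0, -29.0]), (180, [-40.0, 16.0, -8.0, 66.0, 0.0, -29.0])]
pb [ 421. -247.] [(0, [-30.0, 21.0, -31.0, 38.0, 0.0, 71.0]), (0, [-30.0, 12.0, -14.0, 64.0, 0.0, 71.0]), (180, [-30.0, 21.0, -31.0, 38.0, 0.0, -109.0]), (180, [-30.0, 12.0, -14.0, 64.0, 0.0, -109.0])]
px [422. 252.] [(0, [31.0, 23.0, -32.0, 35.0, 0.0, -166.0]), (0, [31.0, 12.0, -14.0, 64.0, 0.0, -166.0]), (180, [31.0, 23.0, -32.0, 35.0, 0.0, 14.0]), (180, [31.0, 12.0, -14.0, 64.0, 0.0, 14.0])]
pt [393. 344.] [(0, [41.0, 24.0, -27.0, 39.0, 0.0, 114.0]), (0, [41.0, 15.0, -10.0, 65.0, 0.0, 114.0]), (180, [41.0, 24.0, -27.0, 39.0, 0.0, -66.0]), (180, [41.0, 15.0, -10.0, 65.0, 0.0, -66.0])]
closed t7.2 w43.5 [ 577.2 -116.7   15.7] F [-0.4 -0.3  4.5] q6 173
lifted t8.7 w43.3 [ 575.7 -116.4  218.7] F [ 0.   0.  -1.5] q6 173
```

View pics/p1.png

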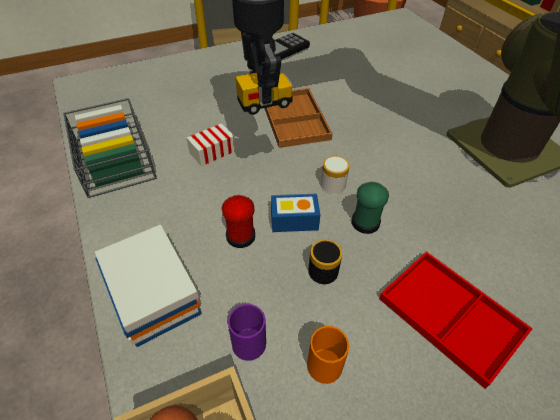

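The van (265,92) is held level at a 43 mm opening, and nothing else has moved.

```bash
python3 - <<'E'
from h import *
d=np.degrees
x,y=inT(WOOD,8,-41);place(x,y,d(-.19),19);letgo()
pick(668,-7,90,34)
save("p2",r.capture("scene"));save("p2t",r.capture("top"))
E
```

```text
touch True
down t12.0 w43.4 [ 410.3 -343.5   19.7] F [ 0.  -0.3  4.1] q6 151
open t12.5 w85.4 [ 409.4 -342.7   18.6] F [-0.4 -0.3  0.1] q6 151
closed t17.6 w54.7 [668.9  -7.   35.5] F [-0.8 -0.1  6.1] q6 89
lifted t19.1 w54.6 [667.2  -7.  218.5] F [ 0.2  0.2 -2.5] q6 89
```

View pics/p2.png

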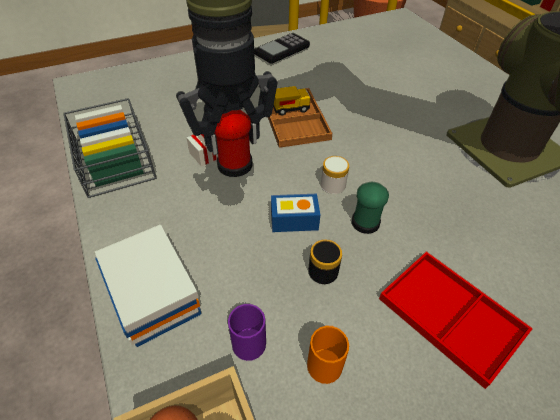

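```bash
python3 - <<'E'
import cv2
a=cv2.imread("pics/p2.png")[70:190,165:335];cv2.imwrite("pics/p2c.png",cv2.resize(a,None,fx=4,fy=4,interpolation=3))
E
```

```text
(no output)
```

View pics/p2c.png

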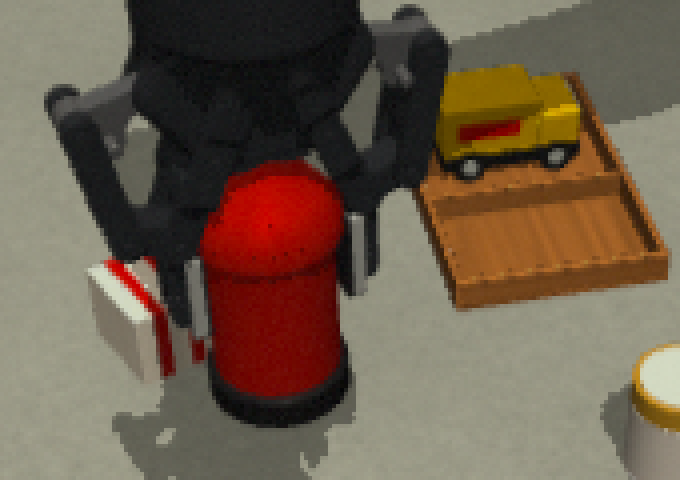

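The red bank (235,140) hangs upright, but the pads grip its cap rim (54.6 mm) instead of the body. It is stable, so I'll carry it gently on a slow line.

```bash
python3 - <<'E'
from h import *
d=np.degrees
x,y=inT(WOOD,0,56);a=best_yaw(x,y,38,d(-.19)+90)
r.servo_line([x,y,ZT],rot=[180,0,a],vel=100);st("over")
save("p3",r.capture("scene"))
r.servo_line([x,y,70],vel=100);r.servo_line([x,y,46],vel=40);r.sleep(.2);st("near")
print(r.servo_line([x,y,32],vel=10,until_force=5));st("down")
save("p4",r.capture("scene"));save("p4t",r.capture("top"))
E
python3 - <<'E'
import cv2
cv2.imwrite("pics/p4c.png",cv2.hconcat([cv2.resize(cv2.imread(f"pics/{n}.png")[20:170,220:360],None,fx=2.8,fy=2.8) for n in("p3","p4")]))
E
```

```text
over t22.8 w54.5 [ 420.7 -246.5  220. ] F [ 0.4 -0.1 -2.3] q6 71
near t25.4 w54.4 [ 420.8 -246.7   46.3] F [-0.2 -0.9 -2. ] q6 71
True
down t26.2 w54.8 [ 420.5 -246.5   39.5] F [-0.3  0.4  4.6] q6 71
```

View pics/p4c.png

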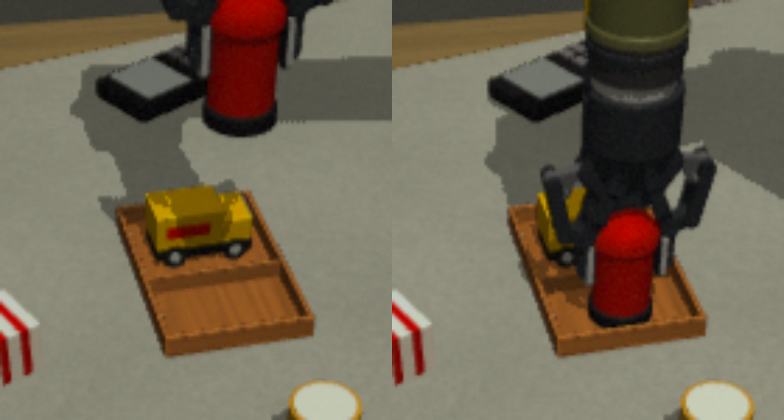

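The bank touched down at TCP 39.5, which is what 35.5 + 4 predicts, and it stands in the narrow bay. I'll release it, pick the blue box and check the wooden set.

```bash
python3 - <<'E'
from h import *
d=np.degrees
letgo()
pick(556.8,-1.1,d(2.77),14)
save("p5",r.capture("scene"));save("p5t",r.capture("top"))
for n,g,yaws in(("van_yellow",inT(WOOD,0,-41),(-.19,)),("bank_red",inT(WOOD,0,56),(0,))):
    for c in("scene","top"):
        m=mask(c,n,g)
        if m is None: print(n,c,"none");continue
        f=fit(n,g,{c:m},yaws,base=4);C,s=np.cos(WOOD[2]),np.sin(WOOD[2]);dx,dy=f[0]-WOOD[0],f[1]-WOOD[1]
        print(n,c,np.round(f,2),"local",round(C*dx+s*dy,1),round(-s*dx+C*dy,1))
E
python3 - <<'E'
import cv2
a=cv2.imread("pics/p5.png")[20:270,170:370];b=cv2.imread("pics/p5t.png")[150:350,200:460]
cv2.imwrite("pics/p5c.png",cv2.hconcat([cv2.resize(a,(320,400)),cv2.resize(b,(480,400))]))
E
```

```text
open t26.7 w85.1 [ 419.3 -245.8   38.5] F [-0.1  0.8  0.1] q6 71
closed t31.3 w55.2 [557.6  -1.2  15. ] F [-1.4 -0.4  5.5] q6 21
lifted t32.8 w55.7 [555.9  -1.1 218.7] F [-0.4 -0.1 -2.6] q6 21
van_yellow scene [ 4.2737e+02 -3.7510e+02 -3.8000e-01  1.4400e+00] local 30.9 -68.9
van_yellow top [ 4.0275e+02 -3.4048e+02 -1.8000e-01  5.0000e-02] local 0.2 -39.6
bank_red scene none
bank_red top [ 4.1918e+02 -2.4697e+02  0.0000e+00  3.0000e-02] local -1.3 55.4
```

View pics/p5c.png

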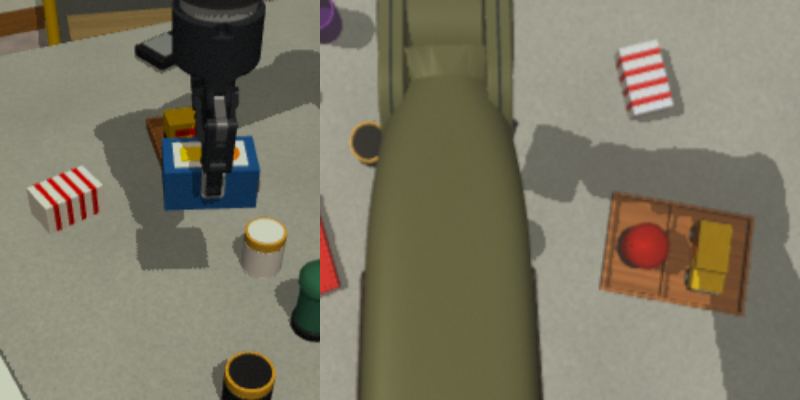

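From the top, the van and bank stand in their bays at local (0,-40) and (-1,55). The scene view is blocked by the arm, so its van fit is meaningless. The blue box is held level. Next I'll place the box and pick the tin.

```bash
python3 - <<'E'
from h import *
d=np.degrees
x,y=inT(RED,0,-41);place(x,y,d(RED[2]),19);letgo()
pick(562.2,128.4,d(np.arctan2(128,562))+90,20)
save("p6",r.capture("scene"));save("p6t",r.capture("top"))
g=inT(RED,0,-41)
for c in("scene","top"):
    m=mask(c,"box_blue",g)
    if m is not None: print(c,np.round(fit("box_blue",g,{c:m},(RED[2],),base=4),2))
for n,g in (("van_yellow",inT(WOOD,0,-41)),("bank_red",inT(WOOD,0,56))):
    m=mask("scene",n,g)
    if m is not None: print(n,np.round(fit(n,g,{"scene":m},(-.19,) if "van" in n else (0,),base=4),2),np.round(g,1))
E
```

```text
touch True
down t36.4 w55.1 [422.  251.7  19. ] F [ 0.4 -0.8  3.9] q6 13
open t36.8 w85.4 [421.1 251.1  18.1] F [-0.2 -0.5 -0. ] q6 13
closed t41.7 w53.2 [563.  128.6  21. ] F [-0.6 -0.1  5.8] q6 90
lifted t43.1 w52.8 [561.3 128.2 218.7] F [ 0.1  0.7 -1.8] q6 90
scene [4.2118e+02 2.5276e+02 3.1000e-01 0.0000e+00]
van_yellow [ 4.1154e+02 -3.6192e+02  8.9000e-01  2.1000e-01] [ 402.3 -341.9]
bank_red [ 4.1807e+02 -2.4664e+02  0.0000e+00  1.0000e-02] [ 420.6 -246.6]
```

View pics/p6.png

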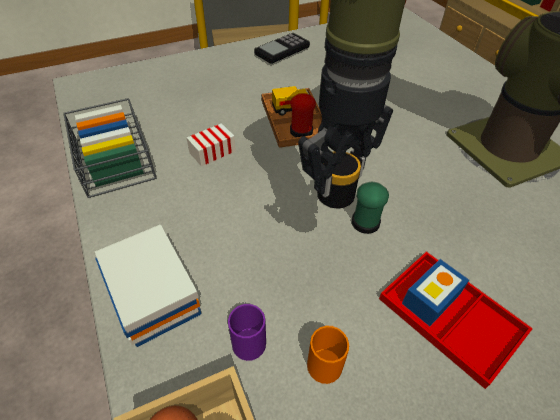

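The box (436,290) sits flat in the wide bay with its white panel up, and the tin is held upright. Next the tin goes on the box, then I'll pick the tumbler.

```bash
python3 - <<'E'
from h import *
d=np.degrees
place(421.3,252.5,d(RED[2])+90,70)
save("p7",r.capture("scene"))
letgo()
pick(641,279,d(np.arctan2(279,641))+90,30,40)
save("p8",r.capture("scene"));save("p8t",r.capture("top"))
g=(421.3,252.5)
for c in("scene","top"):
    m=mask(c,"tin_black",g,49)
    if m is not None: print(c,np.round(fit("tin_black",g,{c:m},(0,),base=49),2))
E
```

```text
touch True
down t46.2 w53.0 [421.4 252.6  69.9] F [-0.8 -0.6  3.2] q6 103
open t46.6 w85.4 [420.3 251.9  68.9] F [-0.8  0.1  0.3] q6 103
closed t50.9 w54.1 [641.8 279.3  31.2] F [ 0.3 -1.1  4.8] q6 90
lifted t52.3 w53.5 [640.3 278.7 218.4] F [ 0.1 -0.6 -2. ] q6 90
scene [420.27 251.31   0.     0.  ]
top [421.96 236.91   0.     0.99]
```

View pics/p8.png

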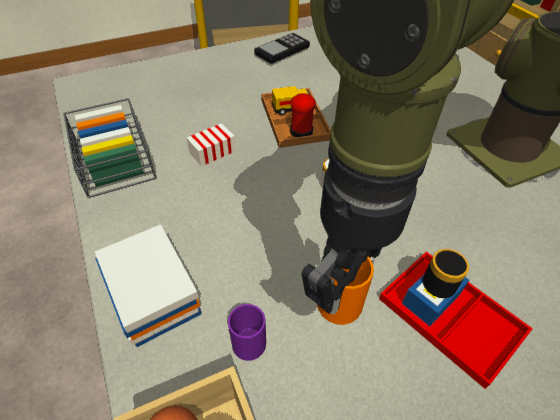

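The tin (445,272) stands upright mid-box, about 2 mm off centre, and the tumbler is held. Now to place it.

```bash
python3 - <<'E'
from h import *
d=np.degrees
x,y=inT(RED,0,57);place(x,y,d(RED[2])+90,35);letgo()
r.reach([450,0,330],[180,0,r.state()["eef_rot"][2]]);r.set_joints([100,0,-40,67,0,90]) if 0 else None
r.sleep(.5);st("end")
for c in("scene","top"): save("f_"+c,r.capture(c))
E
```

```text
touch True
down t55.6 w54.0 [392.6 345.2  35.2] F [-0.6  0.   5.4] q6 114
open t56.0 w85.9 [391.7 344.4  34.1] F [ 0.3 -0.4  0.1] q6 114
end t59.4 w85.6 [4.5e+02 2.0e-01 3.3e+02] F [ 0.   0.6 -0.1] q6 73
```

View pics/f_scene.png

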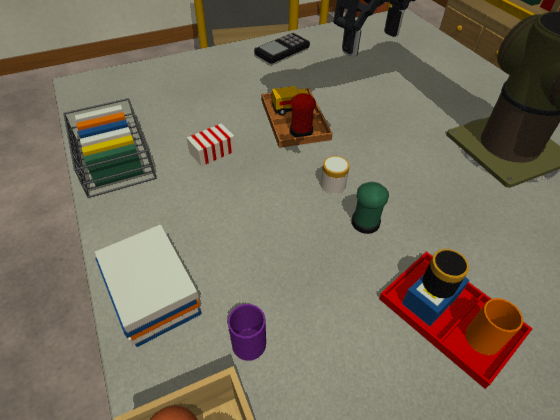

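View pics/f_top.png

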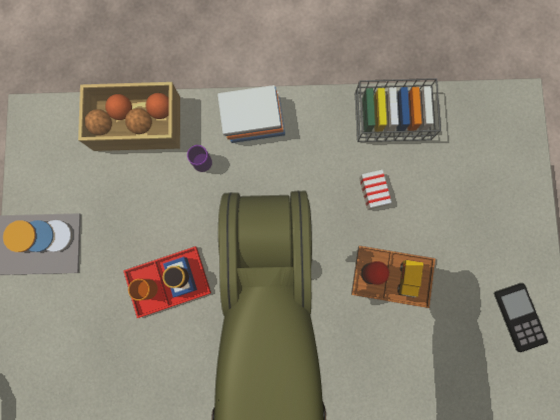

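All five are in place: tin on box at (445,280), tumbler at (494,327), van at (290,98) and bank at (302,115). The bystanders are where they were. One last fit before I hand in.

```bash
python3 - <<'E'
from h import *
for n,T,g,b,y in(("van_yellow",WOOD,(0,-41),4,(-.19,)),("bank_red",WOOD,(0,56),4,(0,)),("tumbler_orange",RED,(0,57),4,(0,)),("tin_black",RED,(0,-41),49,(0,)),("bank_green",(0,0,0),(430,62),0,(0,)),("tin_white",(0,0,0),(438,-55),0,(0,)),("box_striped",(0,0,0),(638,-264),0,(.2,))):
    w=inT(T,*g)
    for c in("scene","top"):
        m=mask(c,n,w,b)
        if m is None: print(n,c,None);continue
        f=fit(n,w,{c:m},y,base=b);C,s=np.cos(T[2]),np.sin(T[2]);dx,dy=f[0]-T[0],f[1]-T[1]
        print(n,c,"local",round(C*dx+s*dy,1),round(-s*dx+C*dy,1),"cost",round(f[3],3))
r.sign_off()
E
```

```text
van_yellow scene local 11.8 -62.0 cost 0.284
van_yellow top local 0.5 -40.1 cost 0.032
bank_red scene local -2.7 54.2 cost 0.018
bank_red top local -0.5 55.5 cost 0.045
tumbler_orange scene local -0.5 56.4 cost 0.004
tumbler_orange top local 0.3 57.9 cost 0.003
tin_black scene local -2.0 -40.2 cost 0.004
tin_black top local 0.1 -39.3 cost 0.016
bank_green scene local 430.8 62.6 cost 0.005
bank_green top None
tin_white scene local 436.9 -56.8 cost 0.005
tin_white top None
box_striped scene local 637.4 -264.1 cost 0.009
box_striped top local 638.9 -263.8 cost 0.013
the job is handed in; nothing more can be done
```

Both gift sets are made up and handed in at about 60 s of robot time, against the 131 s limit. I did the wooden tray first (van, then red bank), then the red tray (blue box, black tin on top, orange tumbler). Each thing was lowered until the wrist felt contact, then released.

**Positions at the last check:**

| Thing | Tray | Position in tray (mm) |
|---|---|---|
| Van | wood, wide bay | (0, -40) |
| Red bank | wood, narrow bay | (-1, 55) |
| Tumbler | red, narrow bay | (0, 57) |
| Black tin | red, on the box | about 2 mm from the box centre |

- **Upright:** in the last pictures everything stands upright. The blue box was fitted near the middle of its bay before the tin went on.
- **Bystanders:** the green bank, white tin and striped box were each within about 2 mm of where they started. The robot stood clear with its fingers open.

**What disagreed or went differently:**
- **Van:** the scene-camera fit of the van disagreed with the top view, with a poor match, because the bank partly hides it there. I relied on the top view and the picture.
- **Red bank:** the pads gripped its cap rim, not the body. It still held, and touched down at the expected height.
- **Green bank and white tin:** the arm blocked the top view of both at the end, so those two were checked from the scene camera only.

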